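# Return the checked weight to its hole in the weight case

## Robot

A 6-joint arm with a two-finger parallel gripper is mounted at the origin on the work surface. World frame = base frame: x ahead of the robot, y to its left, z up, the work surface at z = 0. Lengths are in mm, angles in rad, forces in N, time in s.
With the tool pointing down it reaches from about 200 to 875 mm from the base axis. Payload 3.4 kg.
Tool frame: the origin (TCP) lies midway between the tips of the shut fingers; the grasp point (between the pads) lies 19 mm behind it; z points along the fingers, y is the direction in which the jaws open and shut (so a half turn about z gives the same grasp; the last joint's range is limited). The gripper opens to 94 mm and grips with 3 to 60 N. Pads are 16 mm wide; open, the fingers measure 119 mm over their backs; the gripper's body (75 mm by 177 mm) begins 78 mm behind the grasp point.
Start: joints at [1.156, 0.276, 1.505, -0, 1.361, -0.121], TCP at [166.533, 550.393, 205.493] pointing down, gripper open.
Joint ranges: [-2.89, 2.89], [-0.75, 2.08], [0.22, 2.7], [-1.18, 4.32], [0.11, 2.71], [-2.7, 2.7]. Speed limits (rad/s): [2.57, 2.57, 3.14, 3.14, 3.14, 3.14].

## Interface

Orientations are given as a unit quaternion [w, x, y, z].
In Python, from plant import arm, ungrasp, close, get_image, camera_model, job gives the robot as it stands. Calls block until the motion is done:
- arm.move_to(position, orientation): joint-space move of the TCP to a pose.
- arm.servo_line(position, frame=None, vel=150): straight line of the TCP; frame=None keeps the orientation; vel is the mean speed in mm/s.
- arm.movej(angles): joint-space move.
- ungrasp() and close(squeeze=None): open the fingers fully, or close them until they stop; squeeze is the grip in N (None keeps the last).
- arm.pause(seconds).
- arm.inverse_kinematics(position, orientation): joint angles nearest the present ones, or None.
- arm.sense(): the state.
- get_image(name): name is "scene" or "top" or "wrist"; returns (picture, depth): 400x640x3 uint8, red, green, blue; 400x640 float32, mm along the optical axis (not along the pixel's ray), 0 where there is no reading.
- camera_model(name): a dict with "K" (3x3 intrinsics, pixels), "camera_from_world" (4x4, takes a point from world to camera coordinates). Camera axes: x right, y up, looking along -z (the intrinsics and any distortion apply to the point x, -y, -z); pixel columns grow to the right and rows downward; lengths in mm; the calibration is good to about 2 mm. A picture is of the moment at which its call begins: read the wrist's pose just before it. camera_model takes no time and is no camera call; for the wrist camera it gives the pose at the moment of the call.
A pose or a line that the arm cannot do raises arm.Unreachable and nothing moves.
- job.finish_job(): hands the job in, once; it reports no verdict.
The state is a dict: "time": time; "q": joint angles; "qvel": joint speeds; "joint_torque": joint torques, N m; "ee_pos": TCP position; "tool_rot": TCP orientation; "force": force on the tool from outside, world axes, zero at the start; "ft_torque": the same for the moment, N m; "finger_gap": finger opening in mm.
Only numpy, scipy, OpenCV 4.12 (cv2) and the standard library are available. Lean on these libraries where they do the work, as an engineer would, in place of code of your own. Each camera call takes 0.05 s, during which the arm holds its last target.

## Task

The weight standing on the green tray has been checked: lift it off, put it into the hole of its own diameter in the weight case, set it gently down until it stands fully home, and let go. Then close the clear cover gently all the way. The case's pale block lies loose with a few millimetres of play, so feel for the hole with a light touch, never forcing or knocking the case, its block or its cover, and leave the weights on the red tray and everything else standing where they are.

Things in the scene. Friction and masses are not known exactly. Their poses are not given: they have to be found in the camera images.
- weight_100: polished steel 100 g weight, a loose upright cylinder of 22 mm diameter and 27 mm height with a narrower knob of 14 mm diameter on top, 38 mm tall in all; the foot is bevelled, 1 mm in over the lowest 2.5 mm. Origin at the centre of its underside, z up. One of the three weights stands on the green tray, the other two on the red one
- weight_200: polished steel 200 g weight, a loose upright cylinder of 28 mm diameter and 34 mm height with a narrower knob of 18 mm diameter on top, 47 mm tall in all; the foot is bevelled, 1 mm in over the lowest 2.5 mm. Origin at the centre of its underside, z up. One of the three weights stands on the green tray, the other two on the red one
- weight_500: polished steel 500 g weight, a loose upright cylinder of 38 mm diameter and 45 mm height with a narrower knob of 24 mm diameter on top, 63 mm tall in all; the foot is bevelled, 1 mm in over the lowest 2.5 mm. Origin at the centre of its underside, z up. One of the three weights stands on the green tray, the other two on the red one
- hole_100 (a point): middle place of the 100 g weight's empty hole (bore 23.5 mm, 12 mm deep, flat floor, sharp mouth) in the case's pale block; at the mouth, 28 mm above the bench. It belongs to the case: the block lies loose in it, up to 4 mm off the middle along x and 6 mm along y of the case, unreported, so see or feel for the real hole. It takes 6 N sideways to slide the block
- hole_200 (a point): middle place of the 200 g weight's empty hole (bore 29.5 mm, 12 mm deep, flat floor, sharp mouth) in the case's pale block; at the mouth, 28 mm above the bench. It belongs to the case: the block lies loose in it, up to 4 mm off the middle along x and 6 mm along y of the case, unreported, so see or feel for the real hole. It takes 6 N sideways to slide the block
- hole_500 (a point): middle place of the 500 g weight's empty hole (bore 39.5 mm, 12 mm deep, flat floor, sharp mouth) in the case's pale block; at the mouth, 28 mm above the bench. It belongs to the case: the block lies loose in it, up to 4 mm off the middle along x and 6 mm along y of the case, unreported, so see or feel for the real hole. It takes 6 N sideways to slide the block
- case: dark wooden weight case, fixed; it bears 25 N from a weight, 35 N from the fingers; 92 (x) x 236 (y) mm, walls 26 mm high; origin at the centre of its underside, +x to the cover's hinge, away from the robot. Its loose pale wooden block (72 x 212 mm) has a flat top 28 mm up, with five holes along y: 13 mm at y = 81 and 18 mm at 53 (filled; their weights stand 11 and 18 mm out), then empty ones for 22 mm at 8, 28 mm at -30 and 38 mm at -77
- cover (a joint): clear acrylic cover of the case with grey edges, an upturned box of 92 x 236 mm and 62 mm height, on a stiff hinge that holds it at any angle: 0 = shut, 1.9 rad = fully open, starts between 1.55 and 1.8. It takes about 1 to 3 N at its front edge to move it. Grey edge strips stand 2 mm out of its surface
- cover_hinge (a point): middle of the cover's hinge line, fixed on the case, 26 mm above the bench and 46 mm towards +x from the case's centre; the line runs along the case's y axis. From it the shut cover reaches 92 mm towards -x and 62 mm up
- cover_tab (a point): centre of the grey thumb tab of the cover (moves with it): a plate 40 mm wide and 4 mm thick that stands 14 mm out of the cover's front wall, 99 mm from the hinge; while the cover stands open the tab points up
- green_tray: green tray with one checked weight, fixed, 115 (x) x 135 (y) mm, floor 3 mm thick, rim 12 mm high; origin at the centre of its underside
- red_tray: red tray of the same size with two weights still to be checked, fixed; origin at the centre of its underside
- flask: volumetric flask with white stopper, bystander, loose, 72 mm diameter at the bulb, 186 mm tall; origin at the centre of its underside
- reagent: small amber bottle, bystander, loose, 48 mm diameter, 85 mm tall; origin at the centre of its underside
- beaker: small glass beaker, bystander, loose, 62 mm diameter, 75 mm tall; origin at the centre of its underside
- tweezers: steel tweezers lying flat, bystander, loose, 125 mm long, 7 mm high; origin near their middle

How it is judged:
By the outcome, as a careful person would: the job done as asked, in the order asked, and still so for the second after the job is handed in, with the robot touching nothing.
It also fails if it takes over 72 s, if anything falls off the work surface, if the arm or the gripper's body presses on something with over 40 N, if the wrist force passes 120 N, or if a joint passes its speed limit or range.

## Working session

There is one attempt and no reset: what is moved stays moved. The work goes in short steps, each a Python script; the robot and the scene stay as the last script left them, time stands still between calls to the robot, and variables do not carry over. Pictures are saved under pics/ and viewed, and the job is handed in when it is done.

```bash
ls; mkdir -p pics; python3 - <<'E'
from plant import arm, ungrasp, close, get_image, camera_model, job
import cv2, numpy as np
for n in ["scene","top","wrist"]:
    m=camera_model(n); p,d=get_image(n)
    cv2.imwrite(f"pics/{n}0.png",p[...,::-1]); np.save(f"pics/{n}0.npy",d)
    print(n,{k:(np.round(v,3).tolist() if hasattr(v,'shape') or isinstance(v,list) else v) for k,v in m.items()})
    print((d>0).mean(), d.min(), d.max())
s=arm.sense(); print(s)
E
```

```text
pics
scene {'K': [[468.082, 0.0, 322.25], [0.0, 468.082, 197.762], [0.0, 0.0, 1.0]], 'camera_from_world': [[0.143, 0.99, 0.017, -72.361], [-0.618, 0.076, 0.782, 283.433], [0.773, -0.123, 0.622, -1577.432], [0.0, 0.0, 0.0, 1.0]]}
0.996125 0.0 3336.0366
top {'K': [[368.876, 0.0, 317.06], [0.0, 368.876, 204.038], [0.0, 0.0, 1.0]], 'camera_from_world': [[-0.004, -1.0, -0.024, 21.365], [0.985, -0.008, 0.174, -525.741], [-0.174, -0.022, 0.985, -912.118], [0.0, 0.0, 0.0, 1.0]]}
0.99584765625 0.0 1985.8268
wrist {'K': [[306.56, 0.0, 324.997], [0.0, 306.56, 199.588], [0.0, 0.0, 1.0]], 'camera_from_world': [[0.289, 0.957, -0.002, -574.055], [-0.927, 0.28, -0.248, 26.421], [-0.237, 0.073, 0.969, -392.198], [0.0, 0.0, 0.0, 1.0]]}
0.9958515625 0.0 468.80716
{'time': 0.15, 'q': array([ 1.15599157e+00,  2.76436371e-01,  1.50580127e+00, -3.48712894e-06,
        1.36068072e+00, -1.20980382e-01]), 'qvel': array([ 0.00013422, -0.00220603, -0.00472518, -0.00120002,  0.00262338,
        0.00028473]), 'joint_torque': array([ 5.43447186e-04, -4.04925013e+01, -2.37431645e+01,  7.01002730e-02,
        3.16205551e-02, -7.68164523e-05]), 'ee_pos': array([166.36096323, 549.98810562, 204.82742129]), 'tool_rot': array([-1.73813118e-04,  1.46383891e-01,  9.89227637e-01, -6.39661815e-04]), 'force': array([0.2227115 , 0.980481  , 0.53745491]), 'ft_torque': array([ 0.03296997, -0.02537266,  0.00093669]), 'finger_gap': 94.05361989338638}
```

View pics/scene0.png

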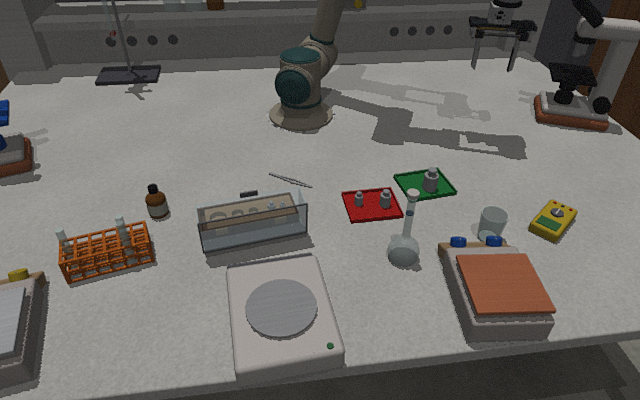

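View pics/top0.png

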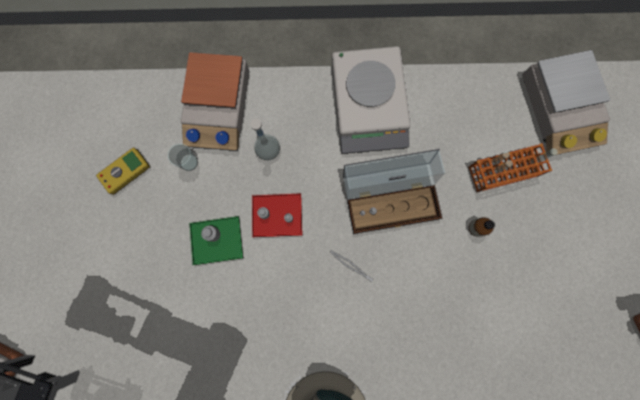

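View pics/wrist0.png

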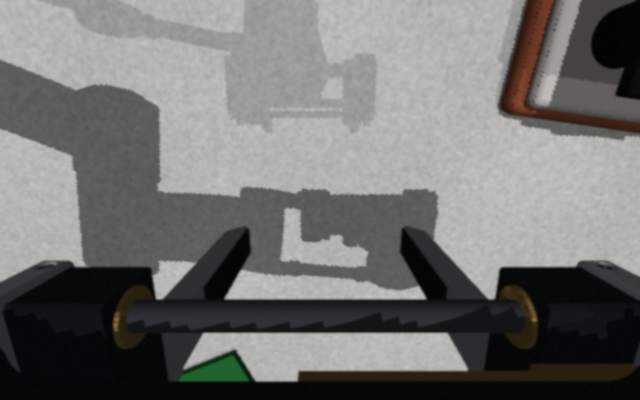

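```bash
cat > h.py <<'E'
import numpy as np, cv2
from scipy.spatial.transform import Rotation as R
def ray(m,u,v):
    K=np.array(m["K"]);T=np.array(m["camera_from_world"])
    u=np.asarray(u,float);v=np.asarray(v,float)
    d=np.stack([(u-K[0,2])/K[0,0],-(v-K[1,2])/K[1,1],-np.ones_like(u)],-1)
    C=-T[:3,:3].T@T[:3,3]
    return C,d@T[:3,:3]   # world dir, unit depth
def onplane(m,u,v,z):
    C,d=ray(m,u,v); s=(z-C[2])/d[...,2]; return C+s[...,None]*d
def pts(m,depth):
    h,w=depth.shape; v,u=np.mgrid[:h,:w]; C,d=ray(m,u,v); return C+depth[...,None]*d
def proj(m,P):
    K=np.array(m["K"]);T=np.array(m["camera_from_world"])
    c=np.atleast_2d(P)@T[:3,:3].T+T[:3,3]; return np.stack([K[0,2]+K[0,0]*c[:,0]/-c[:,2],K[1,2]+K[1,1]*c[:,1]/c[:,2]],-1)
def down(yaw):  # tool down; tool y axis direction (jaw) at angle yaw+90 from world x (x axis at yaw)
    q=(R.from_euler('z',yaw)*R.from_quat([1,0,0,0])).as_quat(); return np.array([q[3],q[0],q[1],q[2]])
E
python3 - <<'E'
from plant import camera_model
from h import *
m=camera_model("top"); d=np.load("pics/top0.npy"); im=cv2.imread("pics/top0.png"); P=pts(m,d)
big=cv2.resize(im[120:280,170:510],None,fx=2.3,fy=2.3,interpolation=cv2.INTER_CUBIC); cv2.imwrite("pics/topcrop.png",big)
hsv=cv2.cvtColor(im,cv2.COLOR_BGR2HSV)
for n,lo,hi in [("green",(50,120,40),(80,255,255)),("red",(0,200,100),(4,255,255)),("red2",(175,180,80),(180,255,255))]:
    k=cv2.inRange(hsv,lo,hi); c,_=cv2.findContours(k,cv2.RETR_EXTERNAL,cv2.CHAIN_APPROX_NONE)
    for x in c:
        if cv2.contourArea(x)>300:
            r=cv2.minAreaRect(x); b=cv2.boxPoints(r); print(n,r,onplane(m,b[:,0],b[:,1],12).round(0).tolist())
for n,u,v,w in [("green",209,232,14),("redL",263,213,9),("redR",289,218,9)]:
    Q=P[v-w:v+w,u-w:u+w].reshape(-1,3); z=Q[:,2]; t=z.max(); k=Q[z>t-5]; print(n,t,k.mean(0).round(1),len(k)); 
    k=Q[z>18]; print(k.min(0),k.max(0))
    print(P[v-w:v+w:2,u-w:u+w:2,2].round(0).astype(int)) if n=="green" else 0
for n,u,v in [("bench",300,260),("scale",400,290),("caseblk",400,222)]: print(n,P[v,u].round(1))
E
```

```text
green ((215.6699676513672, 240.18997192382812), (40.446510314941406, 50.20458221435547), 81.8698959350586) [[481.0, 366.0, 12.0], [499.0, 233.0, 12.0], [393.0, 214.0, 12.0], [375.0, 345.0, 12.0]]
green 989.7595230018396 [359.4  -3.5 989.8] 1
[359.42000859  -3.51653878  18.3488457 ] [470.41280333 316.08696316 989.759523  ]
[[  0   0   0   0   0   0  -1   1   3  -1   4   3   1   0]
 [  0   0   3   1   2   0   1  12  12  12  12   8   7   9]
 [ 14  12  15  16  10   4   3   5   5   5   3   7   5   5]
 [  2   3   5   0   4   5   6   5   3   5   5   4   2   2]
 [  3   3   3   2   6   4   3  47   4   4   2   4   3   2]
 [  4   2   3   7   3  49  66  48  48  49  36   4   2   5]
 [  6   5   1   5  63  66  66  67  59  49  51  29   4   1]
 [  6   3   3   1  69  66  65  69  62  49  52  37  18   3]
 [  4   2  -1   3  66  67  66  67  62  46  48  37  21   5]
 [  3   1   3   5  48  69  68  67  48  49 990  31  17   2]
 [  2   3   3   5   3  47  48  49  49  46  39  29  11   5]
 [  5   7   3   6   2   3  50  46  46  34  24  14   6   5]
 [  4   6   2   6   8   2   4   1   4   4   8   1   3   2]
 [  8   3   3   4   5   5   5   6   7   3   3   5   5   3]]
redL 989.7595230018396 [359.4  -3.5 989.8] 2
[359.42000859  -3.51653878  21.47484415] [518.59372448 173.56885131 989.759523  ]
redR 989.7595230018396 [359.4  -3.5 989.8] 1
[359.42000859  -3.51653878  20.52352751] [502.84257024 102.98621004 989.759523  ]
bench [ 3.834e+02  6.510e+01 -3.000e-01]
scale [ 304.8 -196.4   -2. ]
caseblk [ 482.3 -202.4    6.3]
```

View pics/topcrop.png

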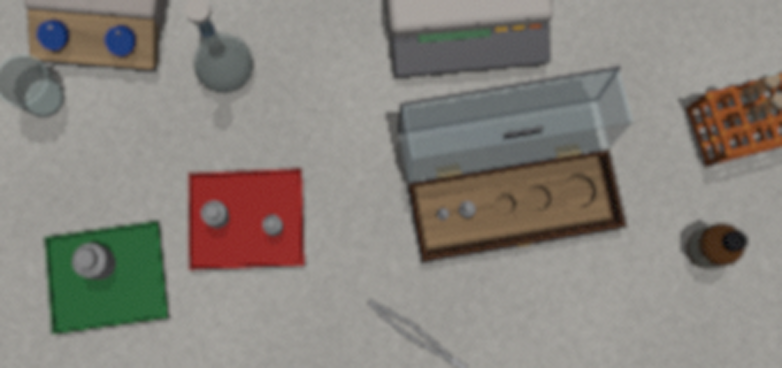

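```bash
python3 - <<'E'
from plant import camera_model,arm
from h import *
m=camera_model("wrist"); s=arm.sense()
T=np.array(m["camera_from_world"]); C=-T[:3,:3].T@T[:3,3]
q=s["tool_rot"]; Rt=R.from_quat([q[1],q[2],q[3],q[0]]).as_matrix()
print("tool axes\n",Rt.round(3)); print("cam in tool",Rt.T@(C-s["ee_pos"])); print("look dir tool",Rt.T@(-T[2,:3]), "up",Rt.T@T[1,:3])
m=camera_model("top")
c=lambda u,v:(170+u/2.3,120+v/2.3)
for n,(u,v),z in [("bl",c(412,185),26),("br",c(608,152),26),("fl",c(422,260),26),("fr",c(625,225),26),("hole500",c(580,190),28),("hole200",c(540,196),28),("hole100",c(507,202),28),("knob",c(90,258),66),("cover corner",c(402,103),118),("cvr",c(620,68),118),("tab",c(523,131),118)]:
    print(n,onplane(m,np.array(u),np.array(v),z).round(1))
E
```

```text
tool axes
 [[-0.957  0.29  -0.001]
 [ 0.29   0.957 -0.001]
 [ 0.    -0.001 -1.   ]]
cam in tool [ 7.20379608e+01 -9.08012285e-02 -1.80727083e+02]
look dir tool [-2.48398204e-01 -8.33566239e-05  9.68658002e-01] up [ 9.68657856e-01 -5.78061812e-04  2.48398117e-01]
bl [538.4 -66.7  26. ]
br [ 575.2 -293.4   26. ]
fl [451.7 -76.3  26. ]
fr [ 490.1 -307.5   26. ]
hole500 [ 530.6 -258.3   28. ]
hole200 [ 524.  -212.5   28. ]
hole100 [ 517.3 -174.6   28. ]
knob [452.5 290.7  66. ]
cover corner [610.  -51.8 118. ]
cvr [ 645.9 -283.8  118. ]
tab [ 578.1 -178.3  118. ]
```

```bash
python3 - <<'E'
from plant import *
from plant import arm,get_image,camera_model
from h import *
yaw=np.pi+0.17
t0=arm.sense()["time"]
arm.move_to([529,-259,200],down(yaw)); print(arm.sense()["time"]-t0, arm.sense()["q"])
arm.servo_line([529,-259,100]); arm.pause(0.3)
s=arm.sense(); m=camera_model("wrist"); p,d=get_image("wrist")
cv2.imwrite("pics/w1.png",p[...,::-1]); np.savez("pics/w1.npz",d=d,K=m["K"],T=m["camera_from_world"],ee=s["ee_pos"],q=s["tool_rot"])
print(s["time"],s["ee_pos"],s["force"])
E
```

```text
3.1083000000000003 [-5.72260620e-01  2.99886407e-01  1.48388329e+00  2.98521418e-04
  1.35786593e+00 -2.31410979e+00]
4.375 [ 529.41647834 -259.28117875  100.81479758] [ 0.49833109 -0.18364106  0.16584341]
```

View pics/w1.png

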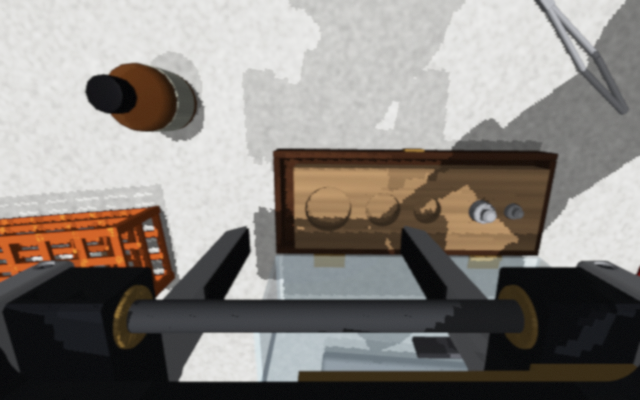

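```bash
python3 - <<'E'
import cv2
im=cv2.imread("pics/w1.png")
cv2.imwrite("pics/w1c.png",cv2.resize(im[140:270,265:425],None,fx=5,fy=4.6,interpolation=cv2.INTER_CUBIC)[:598])
E
```

```text
(no output)
```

View pics/w1c.png

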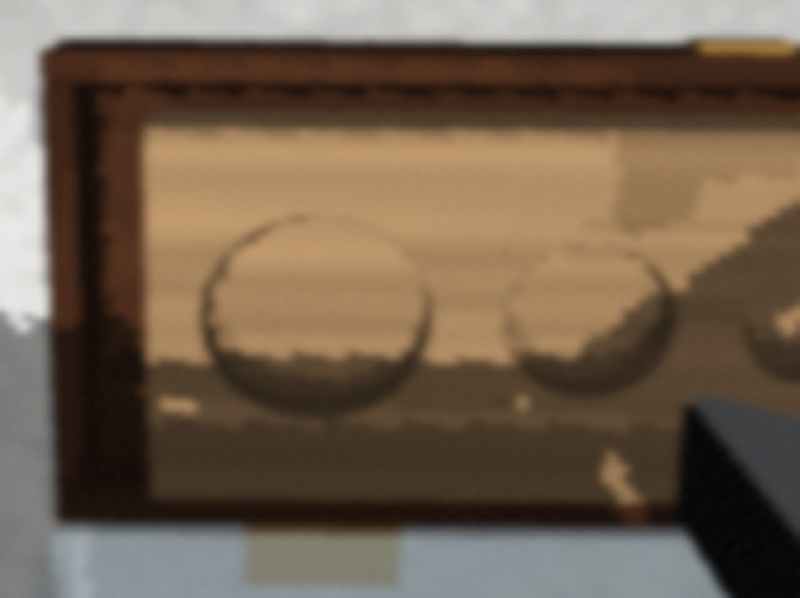

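```bash
python3 - <<'E'
from h import *
z=np.load("pics/w1.npz"); m={"K":z["K"],"camera_from_world":z["T"]}
def un(x,y): return 265+(x+.5)/5-.5,140+(y+.5)/4.6-.5
def W(x,y,h): return onplane(m,*[np.array(a) for a in un(x,y)],h)
l,r,t,b=[W(*p,28) for p in [(202,312),(433,308),(318,214),(318,416)]]
print(l,r,t,b,np.linalg.norm(l-r),np.linalg.norm(t-b),(l+r)/2,(t+b)/2)
print("case corners front-left(img)",W(45,48,26),W(60,520,26)); 
print("block corner",W(143,125,28),W(150,498,28))
im=cv2.imread("pics/w1.png")
# full-frame case corners front edge
for n,u,v in [("f-",274,151),("f+",557,154),("b-",277.5,252.5),("b+",542,255)]: print(n,onplane(m,np.array(u),np.array(v),26).round(1))
print(z["ee"])
# wood hole points for block outline
E
```

```text
[ 532.2973111  -276.30206687   28.        ] [ 524.78746002 -237.32633527   28.        ] [ 510.4939742  -259.87402394   28.        ] [ 549.19046046 -253.10741392   28.        ] 39.69263807640536 39.28364876040592 [ 528.54238556 -256.81420107   28.        ] [ 529.84221733 -256.49071893   28.        ]
case corners front-left(img) [ 488.58251432 -309.48028442   26.        ] [ 579.07078646 -295.04621879   26.        ]
block corner [ 499.26502737 -291.35915219   28.        ] [ 570.83438316 -279.67587315   28.        ]
f- [ 489.3 -309.1   26. ]
f+ [452.  -77.8  26. ]
b- [ 578.8 -294.3   26. ]
b+ [540.6 -58.9  26. ]
[ 529.41647834 -259.28117875  100.81479758]
```

```bash
python3 - <<'E'
from plant import arm,get_image,camera_model
from h import *
yaw=np.pi+0.161
arm.servo_line([529,-259,200],vel=200)
arm.move_to([452,291,200],down(yaw))
arm.servo_line([452,291,138]); arm.pause(0.3)
s=arm.sense(); m=camera_model("wrist"); p,d=get_image("wrist")
cv2.imwrite("pics/w2.png",p[...,::-1]); np.savez("pics/w2.npz",d=d,K=m["K"],T=m["camera_from_world"],ee=s["ee_pos"],q=s["tool_rot"])
print(s["time"],s["ee_pos"],s["force"])
im=p[...,::-1]
cv2.imwrite("pics/w2c.png",cv2.resize(im[140:270,245:405],None,fx=5,fy=4.6,interpolation=cv2.INTER_CUBIC)[:598])
E
```

```text
7.9417 [452.49724104 291.24131341 138.850225  ] [ 0.8550564  -0.21536686 -0.25368085]
```

View pics/w2.png

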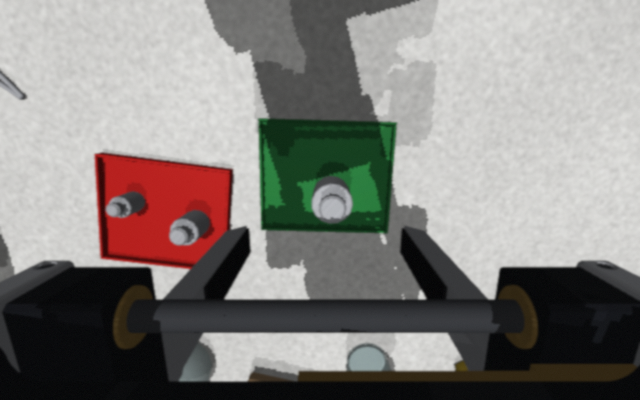

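View pics/w2c.png

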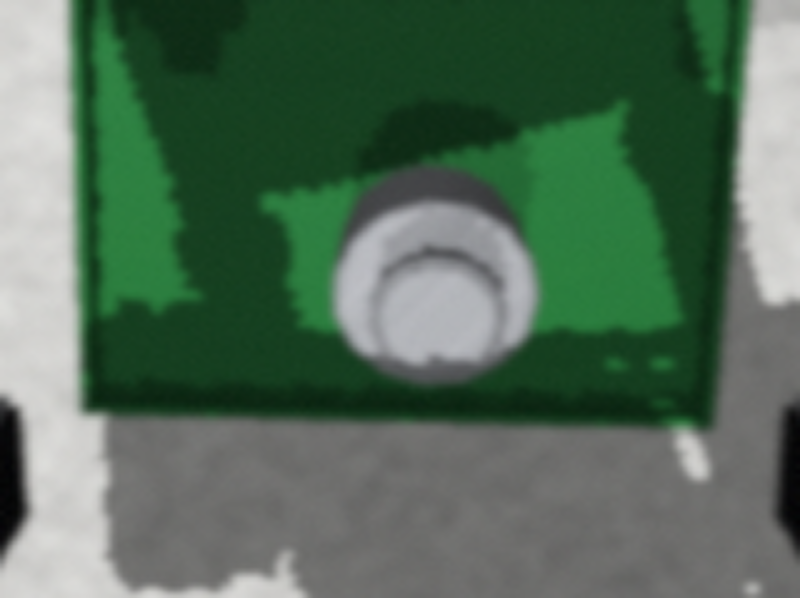

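```bash
python3 - <<'E'
from h import *
z=np.load("pics/w2.npz"); m={"K":z["K"],"camera_from_world":z["T"]}
def W(x,y,h): return onplane(m,np.array(245+(x+.5)/5-.5),np.array(140+(y+.5)/4.6-.5),h)
for h,pp in [(48,[(333,288),(538,288),(436,200),(436,384)]),(66,[(371,314),(503,314),(437,254),(437,370)])]:
    l,r,t,b=[W(*p,h) for p in pp]; print(h,np.linalg.norm(l-r),np.linalg.norm(t-b),(l+r)/2,(t+b)/2)
print(z["ee"])
E
```

```text
48 37.581694953073 38.01804550446285 [451.72674847 297.34485195  48.        ] [452.84290078 297.62539474  48.        ]
66 22.70275732913005 22.54014641132449 [451.9640091  297.25076293  66.        ] [451.69953326 297.20586772  66.        ]
[452.49724104 291.24131341 138.850225  ]
```

```bash
python3 - <<'E'
from plant import arm,get_image,camera_model,close
from h import *
arm.servo_line([451.9,297.2,110]); 
arm.servo_line([451.9,297.2,22.5],vel=80); arm.pause(.2)
s=arm.sense(); print(s["time"],s["ee_pos"],s["force"],s["finger_gap"])
close(25); arm.pause(.2)
s=arm.sense(); print(s["time"],s["ee_pos"],s["force"],s["ft_torque"],s["finger_gap"])
arm.servo_line([451.9,297.2,60],vel=60); arm.pause(.3)
s=arm.sense(); print(s["time"],s["ee_pos"],s["force"],s["ft_torque"],s["finger_gap"])
p,d=get_image("wrist"); cv2.imwrite("pics/w3.png",p[...,::-1])
E
```

```text
9.775 [452.1830397  297.33476473  22.93674566] [ 0.0451691  -0.01297148  0.02478609] 93.90832601668355
10.8833 [451.87288888 297.33098315  22.48412217] [0.27049218 0.12267401 0.73071774] [0.20753695 0.03625808 0.01265923] 37.514357299375966
11.9583 [451.70673108 297.10260003  59.67067258] [-0.16365823  0.3112762  -4.99913801] [ 0.00477145 -0.01117833 -0.05597262] 37.4966527542765
```

View pics/w3.png

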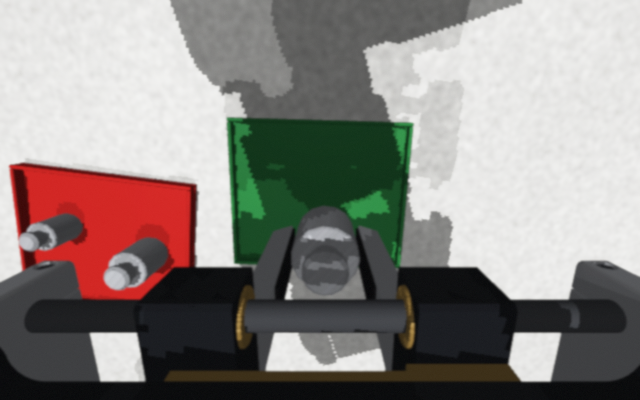

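```bash
cat >> h.py <<'E'
def st(arm,n=4,dt=0.03):
    P=[];F=[];M=[]
    for i in range(n):
        arm.pause(dt); s=arm.sense(); P.append(s["ee_pos"]);F.append(s["force"]);M.append(s["ft_torque"])
    return np.mean(P,0),np.mean(F,0),np.mean(M,0),s["time"],s["finger_gap"]
np.set_printoptions(precision=2,suppress=True)
E
python3 - <<'E'
from plant import arm,get_image,camera_model,close
from h import *
yaw=np.pi+0.161
arm.servo_line([451.9,297.2,200],vel=200)
arm.move_to([528.8,-256.7,200],down(yaw))
arm.servo_line([528.8,-256.7,70],vel=120); arm.pause(.3)
print(*st(arm))
arm.servo_line([528.8,-256.7,54],vel=40); arm.pause(.3); print(*st(arm))
p,d=get_image("wrist"); cv2.imwrite("pics/w4.png",p[...,::-1])
m=camera_model("scene");p,d=get_image("scene"); cv2.imwrite("pics/s4.png",cv2.resize(p[130:290,160:360,::-1],None,fx=4,fy=3.7,interpolation=cv2.INTER_CUBIC))
E
```

```text
[ 528.9  -256.77   70.28] [-0.43  0.12 -5.1 ] [0.03 0.02 0.01] 16.5417 37.66602282484613
[ 528.9  -256.76   54.19] [-0.14 -0.28 -5.12] [ 0.05  0.   -0.02] 17.525 37.49954002665225
```

View pics/w4.png

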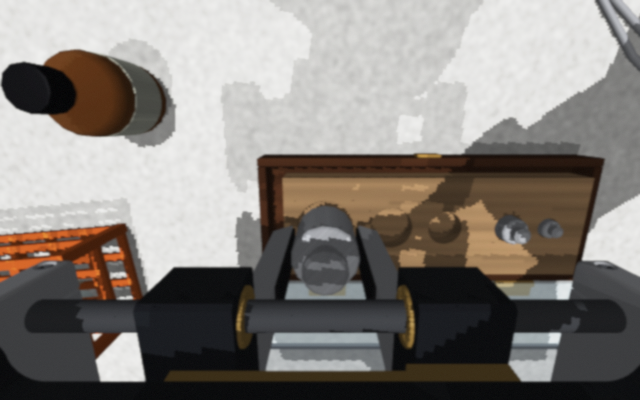

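View pics/s4.png

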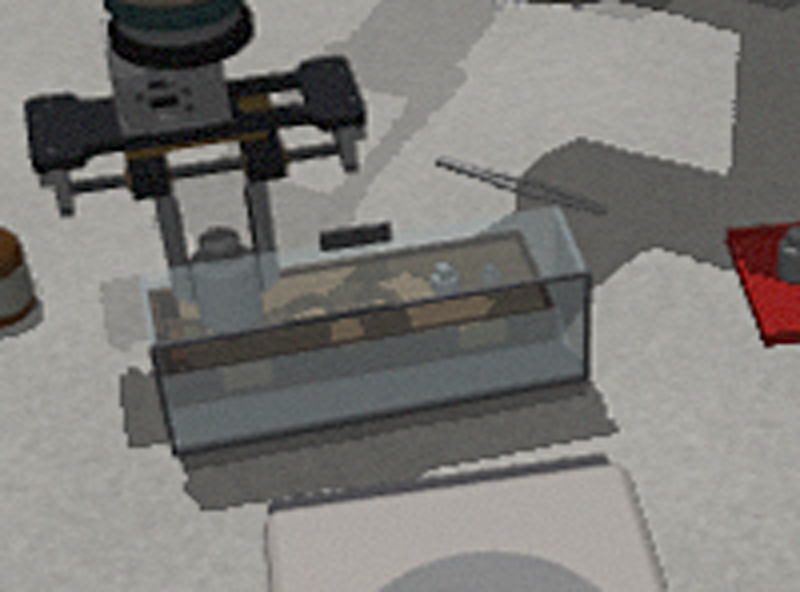

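```bash
cat > feel.py <<'E'
from plant import arm
from h import *
def lower(x,y,z0,z1,base,step=0.5,fmax=2.5,vel=15,log=True):
    z=z0
    while z>z1:
        z-=step; arm.servo_line([x,y,z],vel=vel); p,f,m,t,g=st(arm,2,.02)
        if log: print("%.1f"%z,p,(f-base),m,"%.2f"%t)
        if (f-base)[2]>fmax or np.hypot(*(f-base)[:2])>4: return z,p,f,True
    return z,p,f,False
E
python3 - <<'E'
from feel import *
p,base,m,t,g=st(arm,4)
arm.servo_line([528.7,-256.65,49.5],vel=20)
print(base,lower(528.7,-256.65,49.5,44.5,base)[3])
E
```

```text
49.0 [ 528.71 -256.66   49.03] [-0.18 -0.72  0.81] [ 0.05 -0.01 -0.02] 18.42
48.5 [ 528.68 -256.64   48.5 ] [ 0.12 -0.18 -0.38] [-0.01 -0.01 -0.03] 18.70
48.0 [ 528.68 -256.64   47.97] [-0.36 -0.6   0.47] [ 0.04  0.03 -0.05] 18.98
47.5 [ 528.69 -256.65   47.47] [ 0.24 -0.24 -0.23] [0.01 0.02 0.01] 19.27
47.0 [ 528.68 -256.64   46.96] [ 0.01 -0.44 -0.23] [ 0.05  0.02 -0.01] 19.55
46.5 [ 528.66 -256.64   46.46] [ 0.   -0.64  0.72] [0.03 0.03 0.06] 19.83
46.0 [ 528.66 -256.65   45.95] [-0.54 -0.25 -0.01] [0.02 0.03 0.02] 20.12
45.5 [ 528.67 -256.63   45.46] [-0.55 -0.17  0.33] [0.04 0.02 0.02] 20.40
45.0 [ 528.68 -256.63   44.97] [ 0.31 -0.54  0.76] [ 0.03 -0.01  0.  ] 20.68
44.5 [ 528.67 -256.63   44.46] [-0.64 -0.57  0.29] [0.04 0.02 0.02] 20.97
[ 0.13  0.15 -4.9 ] False
```

```bash
python3 - <<'E'
from feel import *
base=np.array([0,-.2,-5.0])
r=lower(528.7,-256.65,44.5,37.5,base,step=1.0,fmax=2.2); print(r)
if not r[3]: r=lower(528.7,-256.65,r[0],34.0,base,step=.3,fmax=2.2); print(r)
E
```

```text
43.5 [ 528.65 -256.61   43.42] [0.07 1.02 0.27] [ 0.05 -0.02  0.04] 21.25
42.5 [ 528.65 -256.61   42.43] [-0.79  0.36 -0.61] [ 0.01 -0.01  0.02] 21.53
41.5 [ 528.65 -256.62   41.44] [0.28 0.59 0.31] [ 0.05 -0.    0.01] 21.82
40.5 [ 528.64 -256.63   40.43] [-0.24 -0.03 -0.02] [0.02 0.   0.02] 22.10
39.5 [ 528.65 -256.62   39.44] [-0.3   0.28 -0.1 ] [0.04 0.   0.  ] 22.38
38.5 [ 528.65 -256.61   38.43] [0.3  0.7  0.29] [ 0.03  0.04 -0.02] 22.67
37.5 [ 528.65 -256.63   37.44] [-0.19  0.23  0.49] [0.03 0.02 0.02] 22.95
(37.5, array([ 528.65, -256.63,   37.44]), array([-0.19,  0.03, -4.51]), False)
37.2 [ 528.71 -256.66   37.2 ] [-0.65  0.51  0.07] [ 0.    0.01 -0.  ] 23.23
36.9 [ 528.67 -256.62   36.88] [ 0.43 -0.24 -0.11] [-0.01  0.    0.01] 23.52
36.6 [ 528.68 -256.64   36.57] [-0.41  0.06  0.63] [ 0.09 -0.01 -0.01] 23.80
36.3 [ 528.66 -256.63   36.27] [-0.12 -0.51 -0.07] [ 0.01  0.   -0.01] 24.08
36.0 [ 528.69 -256.66   35.99] [0.38 0.61 0.1 ] [0.   0.03 0.01] 24.37
35.7 [ 528.68 -256.64   35.68] [-0.12  0.43  0.06] [ 0.01 -0.03 -0.01] 24.65
35.4 [ 528.76 -256.68   35.51] [0.39 0.76 1.18] [0.03 0.05 0.01] 24.93
35.1 [ 528.77 -256.69   35.46] [-0.99  1.02  4.49] [0.13 0.16 0.06] 25.22
(35.10000000000002, array([ 528.77, -256.69,   35.46]), array([-0.99,  0.82, -0.51]), True)
```

```bash
python3 - <<'E'
from feel import *
from plant import ungrasp,get_image,camera_model
ungrasp(); arm.pause(.1); print(*st(arm))
arm.servo_line([528.7,-256.65,60],vel=60)
arm.servo_line([528.7,-256.65,110],vel=120); arm.pause(.2); print(*st(arm))
for n in ["wrist","top","scene"]:
    m=camera_model(n); p,d=get_image(n); cv2.imwrite(f"pics/{n}5.png",p[...,::-1]); np.savez(f"pics/{n}5.npz",d=d,K=m["K"],T=m["camera_from_world"])
    if n=="top": cv2.imwrite("pics/top5c.png",cv2.resize(p[80:240,320:480,::-1],None,fx=3.7,fy=3.7,interpolation=cv2.INTER_CUBIC))
    if n=="scene": cv2.imwrite("pics/scene5c.png",cv2.resize(p[140:290,160:360,::-1],None,fx=4,fy=4,interpolation=cv2.INTER_CUBIC))
E
```

```text
[ 528.69 -256.64   35.1 ] [-0.   -0.44 -0.18] [ 0.02 -0.01  0.01] 26.4333 93.75413615256535
[ 528.27 -256.38  109.16] [0.19 0.08 0.07] [ 0.04 -0.02  0.02] 27.9 94.01256501804369
```

View pics/wrist5.png

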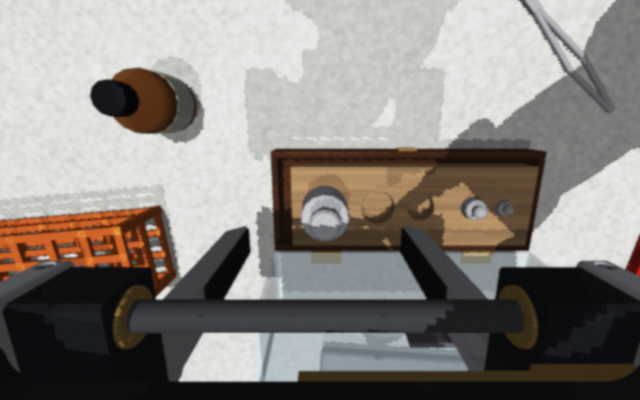

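View pics/top5c.png

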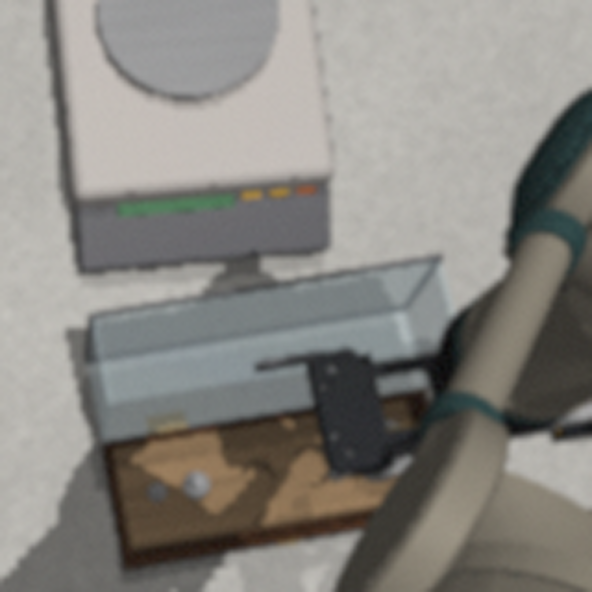

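View pics/scene5c.png

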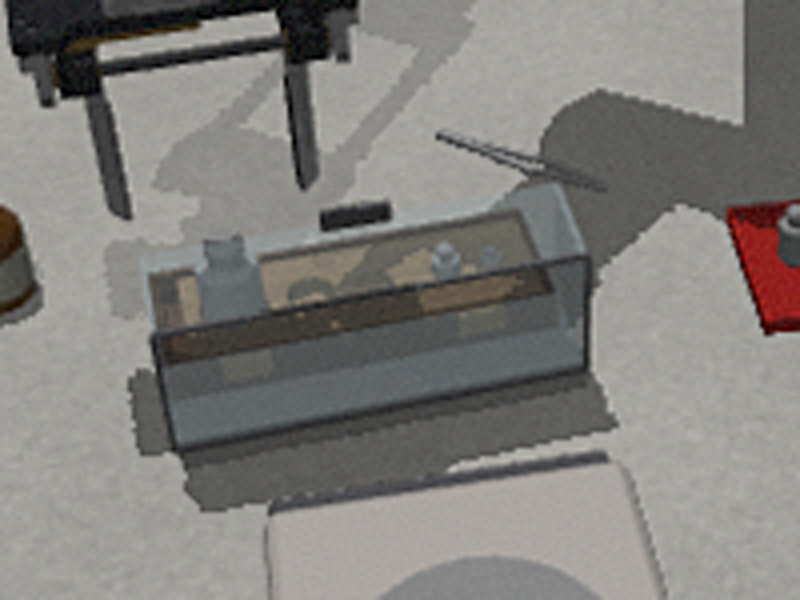

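```bash
python3 - <<'E'
from h import *
z=np.load("pics/scene5.npz"); m={"K":z["K"],"camera_from_world":z["T"]}
a=.161; ex=np.array([np.cos(a),np.sin(a),0]); ey=np.array([-np.sin(a),np.cos(a),0]); C0=np.array([515.2,-185.0,0])
def cs(x,y,yc):
    C,d=ray(m,np.array(160+(x+.5)/4-.5),np.array(140+(y+.5)/4-.5))
    s=(yc-(C-C0)@ey)/(d@ey); P=C+s*d-C0; return P@ex-46,P[2]-26
for n,x,y,yc in [("front+",588,258,118),("front-",152,338,-118),("hinge+",588,377,118),("hinge-",177,447,-118),("rim+",560,185,118),("rim-",145,265,-118)]:
    X,Z=cs(x,y,yc); print(n,X,Z,np.hypot(X,Z),np.arctan2(Z,X))
print("shut front angle:",np.arctan2(62,-92),"hingeback",np.pi/2)
# balance
t=np.load("pics/top5.npz"); P=pts({"K":t["K"],"camera_from_world":t["T"]},t["d"])
for x,y in [(150,170),(300,170),(150,240),(300,220),(200,60)]:
    u,v=int(320+x/3.7),int(80+y/3.7); p=P[v,u]; print(p.round(0),"case",((p-C0)@ex).round(0),((p-C0)@ey).round(0))
E
```

```text
front+ 62.49546206409059 75.18577902503762 97.7680118761038 0.8773101882062408
front- 147.92866543109437 148.0723623955248 209.3043586780177 0.7858836243912735
hinge+ 61.26598615504844 -16.059229736814473 63.33577124572159 -0.25635568707682804
hinge- 76.00567225061782 7.375269978492383 76.3626664118271 0.09673293178187214
rim+ 3.9277307441818294 83.59049955396802 83.68272632079287 1.5238430967650622
rim- -21.33653998033853 58.33111097922517 62.11092050842 1.9214621257495246
shut front angle: 2.5485900917082676 hingeback 1.5707963267948966
[733. -97.  65.] case 230.0 52.0
[ 734. -206.   59.] case 213.0 -55.0
[692. -98.  34.] case 188.0 57.0
[ 706. -210.   29.] case 185.0 -56.0
[ 811. -135.   73.] case 300.0 2.0
```

```bash
python3 - <<'E'
from h import *
a=.161; ex=np.array([np.cos(a),np.sin(a),0]); ey=np.array([-np.sin(a),np.cos(a),0]); H=np.array([515.2,-185.0,26])+46*ex
def run(nm,u,v,r):
    z=np.load(f"pics/{nm}5.npz"); m={"K":z["K"],"camera_from_world":z["T"]}
    C,d=ray(m,np.array(u),np.array(v)); o=C-H
    ox,oz,dx,dz=o@ex,o[2],d@ex,d[2]
    for s in np.roots([dx*dx+dz*dz,2*(ox*dx+oz*dz),ox*ox+oz*oz-r*r]):
        if abs(np.imag(s))>0: print(nm,"no"); continue
        p=o+np.real(s)*d; yield p@ex,p@ey,p[2],np.arctan2(p[2],p@ex)
S=lambda x,y:(160+(x+.5)/4-.5,140+(y+.5)/4-.5)
T=lambda x,y:(320+(x+.5)/3.7-.5,80+(y+.5)/3.7-.5)
sh=np.arctan2(62,-92)
for nm,uv in [("scene",S(588,258)),("scene",S(152,338)),("top",T(92,317)),("top",T(440,258))]:
    for q in run(nm,*uv,111): print(nm,"front",np.array(q),"theta",sh-q[3])
for nm,uv in [("scene",S(560,185)),("scene",S(145,265)),("top",T(87,365))]:
    for q in run(nm,*uv,92): print(nm,"rim",np.array(q),"theta",np.pi-q[3])
E
```

```text
scene front [-94.47 162.4  -58.27  -2.59] theta 5.137472189372936
scene front [ 72.71 115.11  83.87   0.86] theta 1.692035273304701
scene front [ -94.61 -123.76  -58.05   -2.59] theta 5.139798670448297
scene front [  72.55 -119.79   84.01    0.86] theta 1.6901254623602286
top front [103.69 104.13 -39.62  -0.36] theta 2.9135289156366446
top front [ 69.11 116.73  86.86   0.9 ] theta 1.6498206115594667
top front [ 103.94 -164.23  -38.94   -0.36] theta 2.9070730680711145
top front [  69.59 -118.16   86.47    0.89] theta 1.6554658166806147
scene rim [-91.55 143.11   9.07   3.04] theta 0.09869749186951715
scene rim [ 13.44 115.5   91.01   1.42] theta 1.7173829076171763
scene rim [ -91.96 -119.35    2.75    3.11] theta 0.029933367216817608
scene rim [  18.94 -117.23   90.03    1.36] theta 1.7781678516931756
top rim [ 71.72 112.88 -57.62  -0.68] theta 3.818357428334447
top rim [ 38.19 125.5   83.7    1.14] theta 1.9988036318407376
```

```bash
cat > cov.py <<'E'
from feel import *
a=.161; ex=np.array([np.cos(a),np.sin(a),0]); H=np.array([515.2,-185.0,26])+46*ex
def tcp(th,rho=78,off=8):
    x=-rho*np.cos(th)+62*np.sin(th)+off; z=rho*np.sin(th)+62*np.cos(th)
    return H+x*ex+np.array([0,0,z])
E
python3 - <<'E'
from cov import *
from plant import close,get_image
arm.servo_line([528.7,-256.65,200],vel=200)
close(5)
P=tcp(1.67)+22*ex; 
Q=P.copy(); Q[2]=200; arm.move_to(Q,down(np.pi+.161))
arm.servo_line(P,vel=120); arm.pause(.2); p,b,*r=st(arm); print(p,b,r, "want",P)
p,d=get_image("scene"); cv2.imwrite("pics/s6.png",cv2.resize(p[110:290,160:360,::-1],None,fx=3.3,fy=3.3,interpolation=cv2.INTER_CUBIC))
E
```

```text
[ 659.06 -161.75   98.1 ] [ 0.18 -0.07  0.16] [array([ 0.06, -0.01, -0.01]), 32.0917, 0.45069287869355945] want [ 658.74 -161.69   97.48]
```

View pics/s6.png

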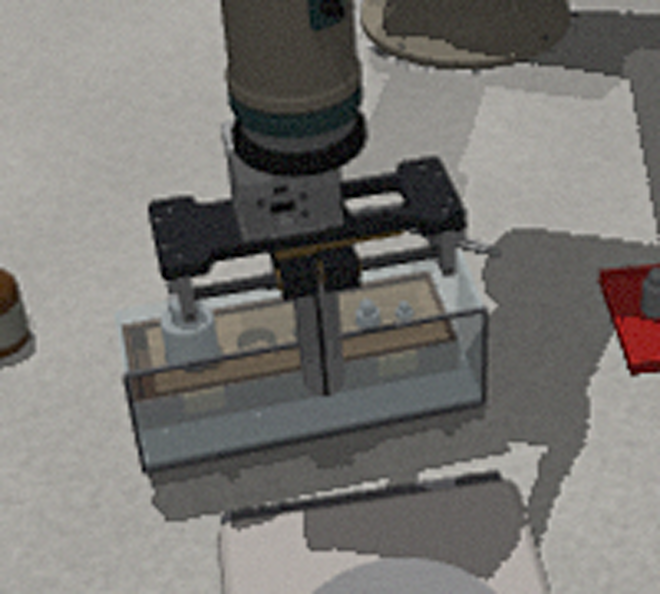

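```bash
python3 - <<'E'
from cov import *
base=np.array([.15,-.05,.15])
for dx in (14,7,3): arm.servo_line(tcp(1.67)+dx*ex,vel=40); p,f,m,t,g=st(arm,2,.02); print(dx,p,f-base,t)
for th in np.arange(1.67,0.55,-0.08):
    arm.servo_line(tcp(th),vel=50); p,f,m,t,g=st(arm,2,.02); print("%.2f"%th,p-tcp(th),f-base,"%.1f"%t)
    if np.linalg.norm(f-base)>9: print("STOP"); break
E
```

```text
14 [ 650.62 -163.05   97.55] [ 0.35 -0.12  0.02] 32.525
7 [ 643.79 -164.13   97.55] [-0.53  0.15 -0.26] 32.8833
3 [ 639.86 -164.75   97.5 ] [-0.28  0.28 -0.75] 33.1667
1.67 [1.01 0.04 0.51] [2.18 0.16 0.92] 33.5
1.59 [-0.67 -0.19  0.23] [ 0.66 -0.13  0.68] 33.8
1.51 [-0.93 -0.04 -0.01] [ 0.18 -0.15  0.35] 34.1
1.43 [-0.62 -0.04  0.16] [-0.14 -0.23 -0.53] 34.5
1.35 [-0.45 -0.07  0.24] [0.27 0.32 0.32] 34.8
1.27 [-0.46 -0.08  0.2 ] [ 0.26  0.44 -0.53] 35.2
1.19 [-0.52 -0.11  0.15] [ 0.6   0.18 -0.41] 35.5
1.11 [-0.57 -0.07  0.09] [-0.3   0.07  0.11] 35.8
1.03 [-0.6  -0.07  0.07] [-0.36  0.31 -0.56] 36.2
0.95 [-0.58 -0.09  0.04] [-0.18  0.87 -0.15] 36.5
0.87 [-0.56 -0.08  0.01] [-0.03 -0.26 -0.22] 36.9
0.79 [-0.58 -0.02 -0.03] [-0.61 -0.26  0.03] 37.2
0.71 [-0.58 -0.03 -0.08] [-0.09 -0.1  -0.06] 37.5
0.63 [-0.55 -0.01 -0.11] [ 0.31  0.03 -0.09] 37.9
```

```bash
python3 - <<'E'
from cov import *
from plant import get_image
p,d=get_image("scene"); cv2.imwrite("pics/s7.png",cv2.resize(p[110:290,160:360,::-1],None,fx=3.3,fy=3.3,interpolation=cv2.INTER_CUBIC))
E
```

```text
(no output)
```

View pics/s7.png

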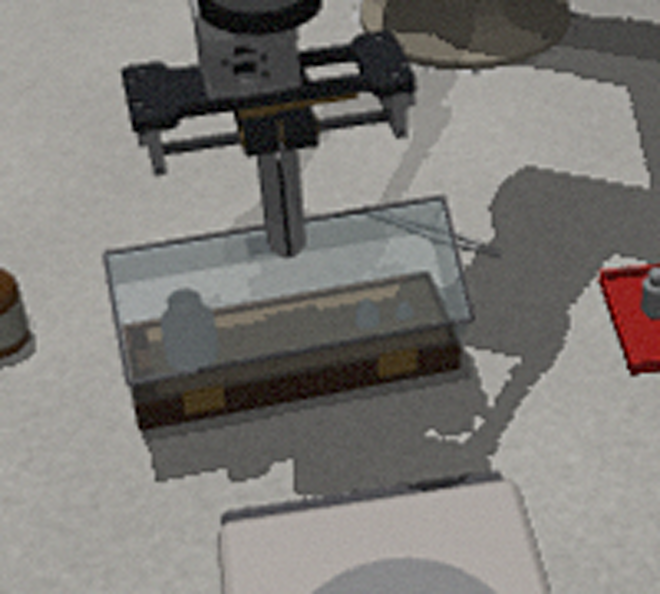

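```bash
python3 - <<'E'
from cov import *
base=np.array([.15,-.05,.15])
for th in [.55,.47,.39,.32,.25,.19,.14,.10,.07]:
    arm.servo_line(tcp(th),vel=35); p,f,m,t,g=st(arm,2,.02); print("%.2f"%th,p-tcp(th),f-base,"%.1f"%t)
    if np.linalg.norm(f-base)>8: print("STOP"); raise SystemExit
T=tcp(0.07); z=T[2]; e=tcp(0)
while z>85.5:
    z-=0.5; k=max(0,min(1,(T[2]-z)/(T[2]-88)));
    q=T+(e-T)*k; q[2]=z
    arm.servo_line(q,vel=10); p,f,m,t,g=st(arm,2,.02); print("z %.1f"%z,p,f-base,"%.1f"%t)
    if (f-base)[2]>4.5: break
E
```

```text
0.55 [-0.45  0.   -0.1 ] [ 0.09 -0.62 -0.23] 38.4
0.47 [-0.46 -0.01 -0.13] [ 0.01  0.43 -0.34] 38.8
0.39 [-0.42  0.01 -0.12] [-0.21 -0.17  0.42] 39.2
0.32 [-0.39  0.   -0.15] [-0.35 -0.13 -0.18] 39.5
0.25 [-0.35  0.04 -0.16] [-0.25  0.04 -0.02] 39.9
0.19 [-0.33  0.04 -0.17] [ 0.28 -0.07 -0.14] 40.3
0.14 [-0.3   0.02 -0.18] [-0.03 -0.1  -0.3 ] 40.6
0.10 [-0.24  0.03 -0.16] [-0.49 -0.53 -0.38] 40.9
0.07 [-0.2   0.02 -0.14] [-0.42 -0.38 -1.11] 41.2
z 92.8 [ 495.59 -188.22   92.81] [-0.02 -0.27 -0.36] 41.5
z 92.3 [ 495.11 -188.25   92.28] [ 0.44 -0.19 -0.2 ] 41.8
z 91.8 [ 494.67 -188.34   91.79] [-0.17  0.71 -0.47] 42.0
z 91.3 [ 494.21 -188.39   91.26] [-0.64 -0.18  0.18] 42.3
z 90.8 [ 493.79 -188.45   90.75] [ 0.08  0.02 -0.04] 42.6
z 90.3 [ 493.38 -188.52   90.24] [-0.15  0.82  0.54] 42.9
z 89.8 [ 492.97 -188.58   89.75] [-0.2  -0.55  0.21] 43.2
z 89.3 [ 492.57 -188.66   89.26] [ 0.28 -0.12 -0.21] 43.5
z 88.8 [ 492.16 -188.75   88.76] [-0.15 -0.11 -0.84] 43.7
z 88.3 [ 491.76 -188.83   88.29] [-0.04  0.51  0.47] 44.0
z 87.8 [ 491.75 -188.83   88.23] [-0.56  1.13  4.64] 44.3
```

```bash
python3 - <<'E'
from cov import *
from plant import get_image
base=np.array([.15,-.05,.15])
arm.servo_line([491.75,-188.83,87.5],vel=10); print(*st(arm))
arm.servo_line([491.75,-188.83,100],vel=60)
arm.servo_line([491.75,-188.83,240],vel=200); 
arm.move_to([330,200,260],down(np.pi+.161)); arm.pause(.2); print(*st(arm))
for n,sl in [("scene",(slice(110,290),slice(160,470))),("top",(slice(120,280),slice(170,510)))]:
    p,d=get_image(n); f=2.5 if n=="scene" else 2.3
    cv2.imwrite(f"pics/{n}8.png",cv2.resize(p[sl][...,::-1],None,fx=f,fy=f,interpolation=cv2.INTER_CUBIC))
    cv2.imwrite(f"pics/{n}8f.png",p[...,::-1])
E
```

```text
[ 491.77 -188.82   88.2 ] [-1.21  0.9   7.11] [ 0.25  0.28 -0.02] 44.6917 0.6497250364682253
[330.44 199.63 259.88] [ 0.06 -0.1   0.44] [ 0.02 -0.   -0.01] 47.7917 0.39182367099443977
```

View pics/scene8.png

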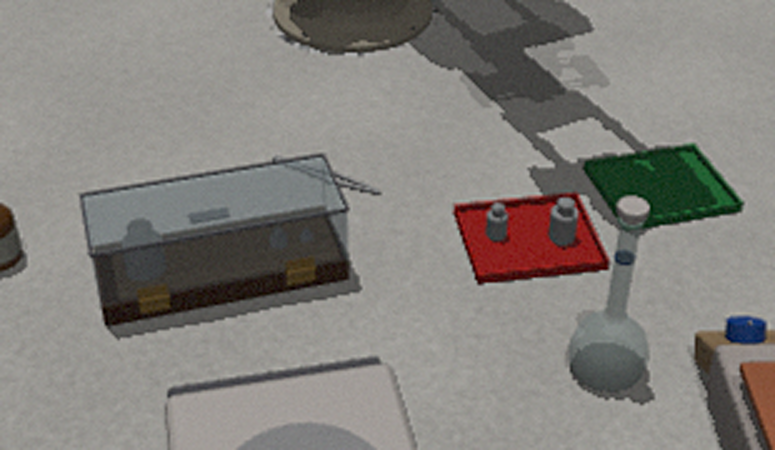

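View pics/top8.png

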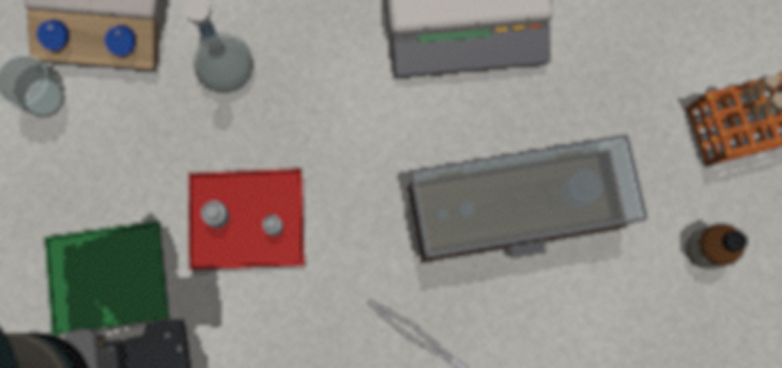

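The cover is shut flush, the weight stands in the end hole at about (585,185), and the red-tray weights and bystanders look unmoved. I'm handing the job in.

```bash
python3 -c "
from plant import job,arm
print(job.finish_job(), arm.sense()['time'])"
```

```text
the job is handed in; nothing more can be done
the job is handed in; nothing more can be done
```

The 500 g weight from the green tray is in its 38 mm hole in the case, the cover is shut, and the job was handed in at about 48 s of the 72 s allowed.

- **Weight:** It went into the hole at the first try. No clear contact showed on the way down; sideways readings stayed around 1 N, within sensor noise. It met the floor with the fingertips at 35.46 mm, against about 35.5 mm expected for fully home. It was let go with about 4.5 N of its own weight already resting on the hole's floor. The wrist picture afterwards showed it upright.
- **Cover:** I pushed it shut from behind with the closed fingertips. No reading between steps was above about 2.5 N. It stopped with the fingertips at 88.2 mm, against 88 mm for shut. To confirm the stop I pressed once more: it did not move, and the force reached about 7 N.
- **Last pictures:** The cover lies flush. The two weights on the red tray, the flask, reagent bottle, beaker and tweezers look unmoved, judged by eye. The arm is clear of everything.

One early estimate disagreed. The opening angle of the cover came out at 1.65 to 1.69 rad from its front edge in both cameras. The less reliable rim points gave 1.72 to 2.0 rad. I used 1.67 rad, and first contact with the cover agreed with it. No other check failed.

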